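# Open the socket cover of a lab power supply

### The job

Get the low-voltage supply on the lab bench ready for wiring: press the orange snap tab fully in, then push the yellow cover off its seat, along its rails and over the pressed tab, until all four sockets are completely uncovered, and leave it lying flat on the rails. Work by touch only: do not lift the cover, and leave the glue stick, slide box and jar where they stand.

Things in the scene. Friction and masses are not known exactly. Their poses are not given: they have to be found in the camera images.
- supply: Grey-white bench supply, fixed, 210 mm long (x), y from -55 to +105 mm; origin on the bench under the cover's channel, z up. Channel along x at y=0: rail tops 52 mm high at |y| 31-44 mm; guide walls outside, inner faces |y|=44 mm, tops 60 mm. At x -90 to -40 mm keeper lips (tops 64 mm) reach in to |y|=38 mm and hold the seated cover down. Blue strip on the +y side; its fixed black knob is 60 mm high.
- cover: Loose yellow plate 84 x 84 x 5 mm, about 90 g, ridge across its rear (-x) end. Origin: centre of the underside, axes as the supply's. Seated: about x=-50, y=0, z=52 mm in the supply's frame. It leaves towards the supply's +x once the tab is in; travel to the stop 103 mm. All sockets are clear of it after 63 mm or more. It slides easily (under 2 N).
- ridge_back (a point): Middle of the upright rear face of the cover's push ridge, 42 mm behind (-x of) the cover's origin and 13 mm above its underside (65 mm above the bench). The ridge is 56 mm wide (y), 10 mm thick, top 73 mm above the bench. Push this face towards the supply's +x. Behind it, between the walls, nothing stands above 52 mm, so a fingertip has room.
- sockets (a point): Centre of the group of four sockets (two red, two black, 16 mm diameter) in a well under the seated cover, at supply x=-51.5, y=0, tops 48 mm above the bench. They span supply x -74 to -29 mm and |y| up to 22 mm.
- stop (a point): Middle of the end stop's face, at supply x=+95, y=0, top of the stop 62 mm above the bench: the cover's front edge can go no farther.
- tab_top (a point): Centre of the top face of the orange snap tab, 40 mm (x) by 36 mm (y), in the channel at supply x = +14, y = 0, just ahead of the seated cover (2 mm gap). Top about 62 mm above the bench when out, 49 mm when fully in. Pressed straight down.
- tab (a joint): Travel of the snap tab in m: 0 fully out, 0.013 fully in (hard stop). It takes about 5 N, a little more if pressed fast, and stays where it is pressed. The cover passes over it when it is in by 11 mm or more.
- glue_stick: Loose upright glue stick, white with green cap, 30 mm diameter, 92 mm tall, origin under its centre. Leave alone.
- slide_box: Loose blue box with white lid for microscope slides, 61 x 33 x 33 mm, origin under its centre. Leave alone.
- jar: Loose closed amber jar, 46 mm diameter, 58 mm tall, origin under its centre. Leave alone.
Not all that is in view belongs to the job. Of the things shaped like the cover, the yellow one is meant.

How it is judged:
On the way, in this order (a step that is already met when the one before it is completed fails the run):
1. the snap tab is pressed in while the cover is still on its seat (value of joint tab above 0.0105 m and x of cover in the frame of supply below -0.04 m), for 0.1 s.
2. the cover is pushed off its seat, clear of the sockets (x of cover in the frame of supply above 0.0125 m), for 0.1 s.
At the end, for the whole second after the job is handed in: The tab is pressed in; the cover lies flat (within 0.06 rad and 4 mm of height) and at rest on the rails, at least about 62 mm off its seat so that all four sockets are open; the glue stick, slide box and jar are within 15 mm of where they stood (value of joint tab above 0.009 m and x of cover in the frame of supply between 0.0125 and 0.06 m and y of cover in the frame of supply between -0.008 and 0.008 m and z of cover in the frame of supply between 0.048 and 0.056 m and angle between cover's own z axis and vertical below 0.06 rad and linear speed of cover below 0.01 m/s and distance of each of glue_stick, slide_box, jar from where it was at the start of the episode below 0.015 m); the robot touches nothing.
It fails at once if the cover is lifted off the rails (more than 10 mm) (z of cover in the frame of supply above 0.062 m).
It fails at once if a bystander is disturbed: moved by 15 mm or more (distance of any of glue_stick, slide_box, jar from where it was at the start of the episode above 0.015 m).
It fails at once if a bystander is tipped (angle between any of glue_stick, slide_box, jar's own z axis and vertical above 0.35 rad).
It also fails if it takes over 40 s, if anything falls off the work surface, if the arm or the gripper's body presses on something with over 40 N, if the wrist force passes 120 N, or if a joint passes its speed limit or range.

### The arm

A 6-joint arm with a two-finger parallel gripper is mounted at the origin on the work surface. World frame = base frame: x ahead of the robot, y to its left, z up, the work surface at z = 0. Lengths are in m, angles in rad, forces in N, time in s.
With the tool pointing down it reaches from about 0.225 to 0.875 m from the base axis. Payload 3.4 kg.
Tool frame: the origin (TCP) lies at the very end of the fingers, on their centre line; the grasp point (between the pads) lies 19 mm behind it; z points along the fingers, y is the direction in which the jaws open and shut (so a half turn about z gives the same grasp; the last joint's range is limited). The gripper opens to 85 mm and grips with 20 to 120 N. Pads are 22 mm wide; open, the fingers measure 114 mm over their backs; the gripper's body (76 mm by 85 mm) begins 54 mm behind the grasp point. The pads swing forward as they close: fully open they stand 13 mm farther back than shut.
Start: joints at [1.11, 0.276, 1.505, -0, 1.361, -0.121], TCP at [0.192, 0.542, 0.204] pointing down, gripper open.
Joint ranges: [-2.89, 2.89], [-0.75, 2.08], [0.22, 2.7], [-1.18, 4.32], [0.11, 2.71], [-2.7, 2.7]. Speed limits (rad/s): [2.57, 2.57, 3.14, 3.14, 3.14, 3.14].

### API

Orientations are given as a 3x3 rotation matrix whose columns are the frame's x, y, z axes.
In Python, from rig import monitor, imaging, hand_in gives the robot as it stands.
- The arm moves only by the tool play_rows, never from a script. Its argument "rows" is a list that holds one entry, the list of rows, each a list of 5 numbers: the shift along the tool's x, y, z in mm, then the turn about the tool's z in rad, then the opening, from 0 (shut) to 1 (fully open). In form: [[[x, y, z, twist, jaw], ...]]. A call has 1 to 12 rows; each row shifts and turns the commanded pose from where the row before left it, along the tool's axes as they then stand; what a row does not reach is not made up. A row lasts 1/12 s, in which the tool goes at most 41.7 mm and 7.16 degrees, less where a joint would pass 70% of its speed; a pose out of reach is approached as far as the arm can. A call is refused whole if a number of a shift passes 41.7 or a number of a turn 0.125, either way. A call with a gripper value outside its range is refused whole. The fingers move at their own pace and stop on an object; "newtons" is the grip in N (left out, the last holds). Time passes only in rows, so rows that do not move let the fingers close. It gives the time, the measured TCP pose, the force and the opening at its end, in the units of the state.
- monitor.sense(): the state, without advancing time (a new reading comes with each control period).
- imaging.snapshot(name): name is "scene" or "top" or "wrist"; returns a dict with "frame" (420x560x3 uint8, red, green, blue), "fx", "fy", "cx", "cy" (pixels), "R" (3x3) and "t" (3): a world point X has camera coordinates R X + t; the wrist camera has in their place "tool_from_camera" (4x4, takes a point from camera to tool coordinates, whose origin is the TCP and whose axes are the flange's). Camera axes: x right, y down, z forward; pixel columns grow to the right and rows downward; lengths in m; the calibration is good to about 2 mm. A picture is of the moment at which its call begins: read the wrist's pose just before it. There is no depth.
- hand_in(): hands the job in, once; it reports no verdict.
The state is a dict: "t": time; "q": joint angles; "joint_vel": joint speeds; "effort": joint torques, N m; "position": TCP position; "ee_rot": TCP orientation; "ft_force": force on the tool from outside, world axes, zero at the start; "wrist_torque": the same for the moment, N m; "width": opening from 0.0 (shut) to 1.0 (fully open).
Only numpy, scipy, OpenCV 4.12 (cv2) and the standard library are available. Lean on these libraries where they do the work, as an engineer would, in place of code of your own. Each camera call takes 0.05 s, during which the arm holds its last target.

## Working session

There is one attempt and no reset: what is moved stays moved. The work goes in short steps, Python scripts to look and compute and a tool call to move; the robot and the scene stay as the last step left them, time stands still between calls to the robot, and variables do not carry over. Pictures are saved under pics/ and viewed, and the job is handed in when it is done.

Besides the shell and the picture viewer there is one more tool, called after "Call:" as name(argument=value, ...) on one line, values as JSON. play_rows: Moves the arm, as the interface text tells. Its arguments: {"type":"object","properties":{"rows":{"type":"array"},"newtons":{"type":"number"}},"required":["rows"]}

```bash
mkdir -p pics; python3 - <<'E'
from rig import monitor, imaging
import cv2,json,numpy as np
s=monitor.sense();print(s)
for n in("scene","top"):
    d=imaging.snapshot(n);cv2.imwrite(f"pics/{n}0.png",d["frame"][:,:,::-1])
    np.savez(f"pics/{n}0.npz",**d);print(n,{k:np.round(d[k],3).tolist() for k in d if k!="frame"})
E
```

```text
{'t': 0.0, 'q': array([ 1.10998613e+00,  2.76591271e-01,  1.50618183e+00, -1.48722306e-05,
        1.36068757e+00, -1.21003602e-01]), 'joint_vel': array([-0.00104446, -0.00068161, -0.000219  ,  0.00142077,  0.00073371,
       -0.00124001]), 'effort': array([-1.33831240e-03, -4.16797221e+01, -2.45798028e+01, -1.42326039e-04,
        1.14971772e-02, -7.57982860e-06]), 'position': array([0.19139363, 0.54157467, 0.20312248]), 'ee_rot': array([[-9.42820099e-01,  3.33301054e-01, -8.17627303e-04],
       [ 3.33301990e-01,  9.42818626e-01, -1.67963031e-03],
       [ 2.11051699e-04, -1.85610602e-03, -9.99998255e-01]]), 'ft_force': array([0.72246443, 0.19907218, 0.30368037]), 'wrist_torque': array([ 0.02047511, -0.02637831,  0.03540877]), 'width': 0.998438066229145}
scene {'fx': 427.314, 'fy': 427.314, 'cx': 272.691, 'cy': 203.553, 'R': [[0.426, 0.904, -0.017], [0.618, -0.305, -0.725], [-0.661, 0.299, -0.689]], 't': [-0.218, -0.289, 1.322]}
top {'fx': 390.041, 'fy': 390.041, 'cx': 281.03, 'cy': 206.476, 'R': [[-0.13, -0.991, -0.004], [-0.969, 0.128, -0.209], [0.208, -0.024, -0.978]], 't': [0.039, 0.584, 0.771]}
```

View pics/scene0.png

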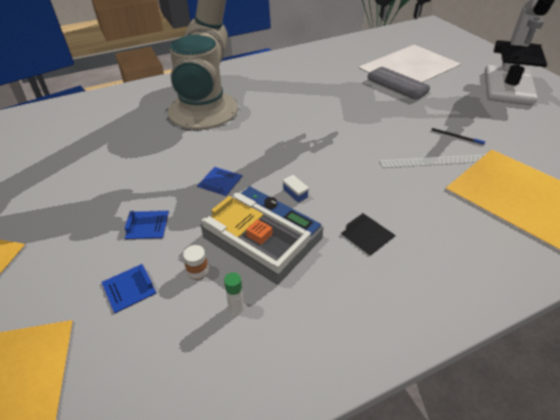

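View pics/top0.png

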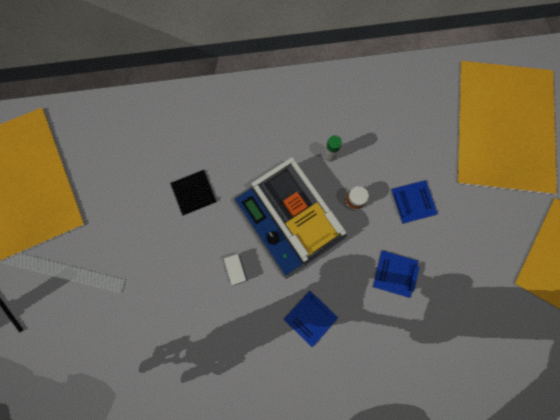

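```bash
cat > h.py <<'E'
import numpy as np,cv2
def load(n): return dict(np.load(f"pics/{n}.npz"))
def ray(d,uv,z):
    uv=np.atleast_2d(np.asarray(uv,float));R,t=d["R"],d["t"]
    v=np.c_[(uv[:,0]-d["cx"])/d["fx"],(uv[:,1]-d["cy"])/d["fy"],np.ones(len(uv))]@R
    c=-R.T@t; return c+v*((z-c[2])/v[:,2])[:,None]
def proj(d,X):
    p=np.atleast_2d(X)@d["R"].T+d["t"]; return np.c_[d["fx"]*p[:,0]/p[:,2]+d["cx"],d["fy"]*p[:,1]/p[:,2]+d["cy"]]
def masks(d,box):
    h=cv2.cvtColor(d["frame"],cv2.COLOR_RGB2HSV);x0,y0,x1,y1=box
    b=np.zeros(h.shape[:2],np.uint8);b[y0:y1,x0:x1]=255
    return {"orange":cv2.inRange(h,(2,150,90),(13,255,255))&b,"yellow":cv2.inRange(h,(18,150,90),(32,255,255))&b,"blue":cv2.inRange(h,(105,120,30),(125,255,255))&b}
E
python3 - <<'E'
from h import *
for n,box,crop in(("top0",(225,150,350,280),(220,120,420,290)),("scene0",(190,180,330,280),(170,160,340,310))):
    d=load(n)
    for k,m in masks(d,box).items():
        if k=="blue" : continue
        c=max(cv2.findContours(m,0,1)[0],key=cv2.contourArea);M=cv2.moments(c);uv=(M["m10"]/M["m00"],M["m01"]/M["m00"])
        r=cv2.minAreaRect(c);z=.062 if k=="orange" else .057
        print(n,k,M["m00"],uv,ray(d,uv,z)[0].round(4));print(ray(d,cv2.boxPoints(r),z).round(4).tolist())
        print(cv2.boxPoints(r).round(1).tolist())
    x0,y0,x1,y1=crop;cv2.imwrite(f"pics/{n}c.png",cv2.resize(d["frame"][y0:y1,x0:x1,::-1],None,fx=4,fy=3.5 if 0 else 4,interpolation=2)[:600,:800])
E
```

```text
top0 orange 308.0 (294.74729437229433, 203.5974025974026) [ 0.586  -0.0679  0.062 ]
[[0.596, -0.0419, 0.062], [0.6134, -0.0762, 0.062], [0.5757, -0.0938, 0.062], [0.5587, -0.0597, 0.062]]
[[282.1000061035156, 200.60000610351562], [296.79998779296875, 190.8000030517578], [307.5, 206.6999969482422], [292.70001220703125, 216.5]]
top0 yellow 1360.5 (311.7994609824819, 227.80828126914122) [ 0.5302 -0.0968  0.057 ]
[[0.549, -0.0413, 0.057], [0.5862, -0.1159, 0.057], [0.5088, -0.1516, 0.057], [0.4731, -0.0779, 0.057]]
[[284.70001220703125, 222.5], [316.79998779296875, 201.1999969482422], [338.8999938964844, 234.39999389648438], [306.79998779296875, 255.8000030517578]]
scene0 orange 369.0 (259.0365853658537, 231.1526648599819) [ 0.5967 -0.0699  0.062 ]
[[0.5891, -0.0998, 0.062], [0.5542, -0.0612, 0.062], [0.6042, -0.0393, 0.062], [0.6362, -0.0776, 0.062]]
[[244.0, 233.5], [254.60000610351562, 216.39999389648438], [274.29998779296875, 228.6999969482422], [263.6000061035156, 245.8000030517578]]
scene0 yellow 990.0 (235.22222222222223, 215.34208754208754) [ 0.5285 -0.0951  0.057 ]
[[0.497, -0.1417, 0.057], [0.4435, -0.0673, 0.057], [0.5506, -0.0438, 0.057], [0.5948, -0.1149, 0.057]]
[[209.5, 212.8000030517578], [232.8000030517578, 187.6999969482422], [261.6000061035156, 214.39999389648438], [238.1999969482422, 239.5]]
```

```bash
ls -l pics
```

```text
total 2784
-rw-r--r-- 1 agent agent 707404 Dec  6 22:40 scene0.npz
-rw-r--r-- 1 agent agent 276717 Dec  6 22:40 scene0.png
-rw-r--r-- 1 agent agent 344301 Dec  6 22:40 scene0c.png
-rw-r--r-- 1 agent agent 707404 Dec  6 22:40 top0.npz
-rw-r--r-- 1 agent agent 339229 Dec  6 22:40 top0.png
-rw-r--r-- 1 agent agent 466920 Dec  6 22:40 top0c.png
```

View pics/top0c.png

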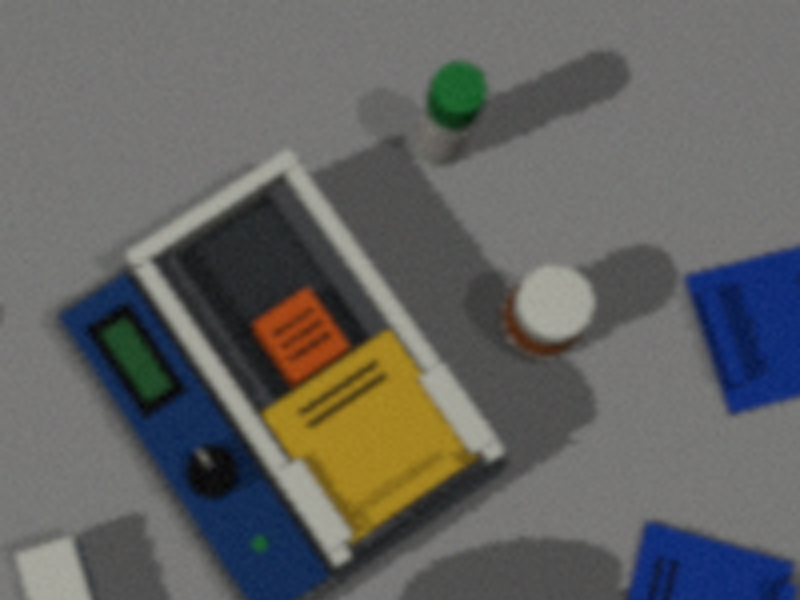

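View pics/scene0c.png

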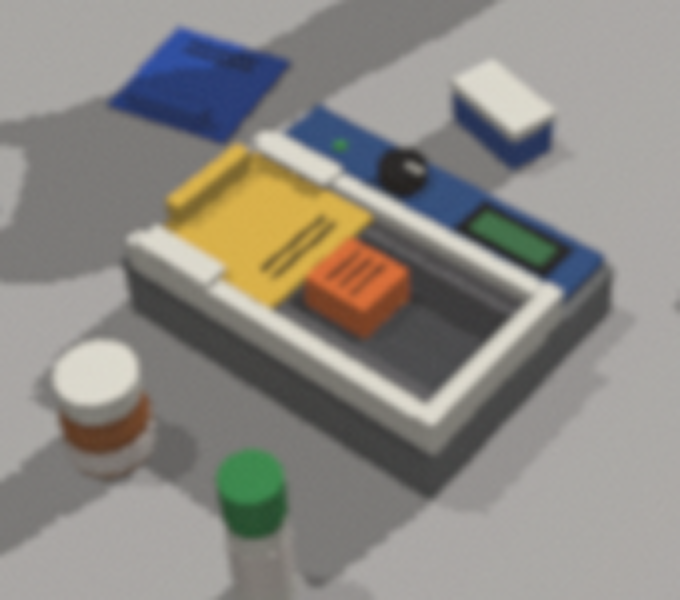

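Call:
play_rows(rows=[[[0,0,0,0.112,0],[0,0,0,0.112,0],[0,0,0,0.112,0],[0,0,0,0.112,0],[0,0,0,0.112,0],[0,0,0,0.112,0],[0,0,0,0.112,0],[0,0,0,0,0]]], newtons=20)

```text
t: 0.77
position: [0.1915, 0.5418, 0.2035]
ee_rot: [[-0.431, 0.903, -0.0], [0.903, 0.431, -0.001], [-0.001, -0.001, -1.0]]
ft_force: [-0.2, -0.6, -0.8]
width: -0.001
```

```bash
cat >> h.py <<'E'
A=np.deg2rad(25.6);EX=np.array([np.cos(A),np.sin(A),0]);EY=np.array([-np.sin(A),np.cos(A),0])
O=np.array([.5737,-.0743,0])
def S(x,y,z): return O+EX*x*1e-3+EY*y*1e-3+np.array([0,0,z*1e-3])
def to(s,target): return (s["ee_rot"].T@(np.asarray(target)-s["position"])*1e3).round(1)
def insup(p): q=p-O; return np.array([q@EX,q@EY,q[2]])*1e3
E
python3 - <<'E'
from h import *
from rig import monitor
s=monitor.sense();print(s["t"],s["position"],s["ee_rot"],s["width"],s["q"])
print(np.degrees(np.arctan2(s["ee_rot"][1,1],s["ee_rot"][0,1])),to(s,S(16,0,200)))
E
```

```text
0.7667 [0.19151431 0.54181265 0.20350543] [[-4.30674881e-01  9.02507030e-01 -4.55371712e-04]
 [ 9.02506897e-01  4.30674334e-01 -9.58522946e-04]
 [-6.68956788e-04 -8.23787867e-04 -9.99999437e-01]] -0.001133667917000147 [ 1.10998478e+00  2.76305684e-01  1.50562956e+00 -1.87712632e-05
  1.36071844e+00  6.64748445e-01]
25.510371949336662 [-720.6   95.6    3.9]
```

Call:
play_rows(rows=[[[-20,3,0,0,0],[-32,4.2,0,0,0],[-32,4.2,0,0,0],[-32,4.2,0,0,0],[-32,4.2,0,0,0],[-32,4.2,0,0,0],[-32,4.2,0,0,0],[-32,4.2,0,0,0],[-32,4.2,0,0,0],[-32,4.2,0,0,0],[-32,4.2,0,0,0],[-32,4.2,0,0,0]]])

```text
t: 1.77
position: [0.3972, 0.2265, 0.2039]
ee_rot: [[-0.435, 0.9, -0.0], [0.9, 0.435, 0.0], [0.0, -0.0, -1.0]]
ft_force: [-0.2, 0.1, 0.6]
width: 0.005
```

Call:
play_rows(rows=[[[-32,4.2,0,0,0],[-32,4.2,0,0,0],[-32,4.2,0,0,0],[-32,4.2,0,0,0],[-32,4.2,0,0,0],[-32,4.2,0,0,0],[-32,4.2,0,0,0],[-32,4.2,0,0,0],[-32,4.2,0,0,0],[-32,4.2,0,0,0],[-20,3,0,0,0],[0,0,0,0,0]]])

```text
t: 2.77
position: [0.5868, -0.0632, 0.2031]
ee_rot: [[-0.432, 0.902, 0.001], [0.902, 0.432, -0.002], [-0.002, 0.0, -1.0]]
ft_force: [0.4, 0.5, -0.9]
width: -0.005
```

```bash
python3 - <<'E'
from h import *
from rig import monitor, imaging
s=monitor.sense();print(s["t"],s["position"],s["q"],s["ft_force"],insup(s["position"]),to(s,S(16,0,100)),np.degrees(np.arctan2(s["ee_rot"][1,1],s["ee_rot"][0,1])))
d=imaging.snapshot("wrist");print(d["tool_from_camera"].round(4),d["fx"],d["cx"],d["cy"])
np.savez("pics/w1.npz",pos=s["position"],rot=s["ee_rot"],**d);cv2.imwrite("pics/w1.png",d["frame"][:,:,::-1])
E
```

```text
2.7667 [ 0.58678214 -0.06322214  0.20308216] [-0.22398274  0.29853145  1.47453993 -0.0018504   1.36703764 -0.67000229] [ 0.42245224  0.49381466 -0.93880105] [ 16.58448839   4.33777015 203.08215676] [ -4.1  -0.6 103.1] 25.576416804202548
[[-7.000e-04 -9.551e-01 -2.962e-01  7.520e-02]
 [ 1.000e+00 -6.000e-04 -6.000e-04 -7.000e-04]
 [ 4.000e-04 -2.962e-01  9.551e-01 -1.713e-01]
 [ 0.000e+00  0.000e+00  0.000e+00  1.000e+00]] 356.8338851053969 275.57122853511777 210.9261271799811
```

View pics/w1.png

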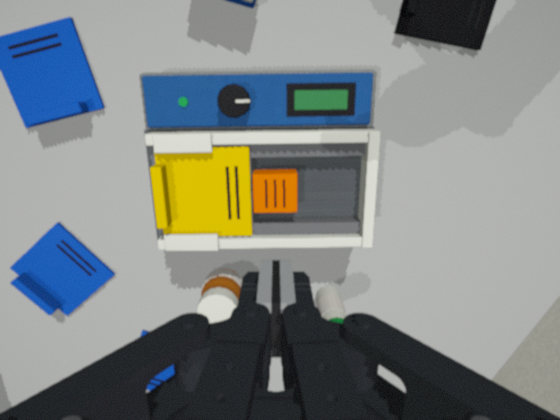

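Wrist view: yellow cover spans about (152–252, 147–236), orange tab (253–298, 170–213); supply is nearly axis-aligned with the image, knob at (234,100). Fingers are dark, at the bottom centre.

```bash
cat >> h.py <<'E'
def wcam(d):
    T=np.eye(4);T[:3,:3]=d["rot"];T[:3,3]=d["pos"];M=np.linalg.inv(T@d["tool_from_camera"]);d["R"]=M[:3,:3];d["t"]=M[:3,3];return d
E
python3 - <<'E'
from h import *
d=wcam(load("w1"))
for k,m in masks(d,(140,130,380,250)).items():
    if k=="blue":continue
    c=max(cv2.findContours(m,0,1)[0],key=cv2.contourArea);b=cv2.boxPoints(cv2.minAreaRect(c))
    P=ray(d,b,.062 if k=="orange" else .057);print(k,b.tolist());print(P.round(4).tolist())
    for p in P: print("  sup",insup(p).round(1))
    M=cv2.moments(c);print(" cen",insup(ray(d,(M["m10"]/M["m00"],M["m01"]/M["m00"]),.062 if k=="orange" else .057)[0]).round(1))
# wall edges outer -y & stop
for uv in((380,130),(373,247),(145,131)): print(uv,insup(ray(d,uv,.060)[0]).round(1))
# rear face of ridge top / blue strip corners
for uv in((143,75),(372,72)): print(uv,insup(ray(d,uv,.05)[0]).round(1))
E
```

```text
orange [[283.0, 180.0], [284.0, 180.0], [284.0, 206.0], [283.0, 206.0]]
[[0.589, -0.0545, 0.062], [0.5898, -0.0541, 0.062], [0.6004, -0.0759, 0.062], [0.5996, -0.0763, 0.062]]
  sup [22.3 11.3 62. ]
  sup [23.2 11.3 62. ]
  sup [ 23.4 -12.9  62. ]
  sup [ 22.5 -12.9  62. ]
 cen [22.9 -0.5 62. ]
yellow [[149.2054443359375, 148.95843505859375], [248.88003540039062, 145.52139282226562], [251.96197509765625, 234.89788818359375], [152.28738403320312, 238.33493041992188]]
[[0.4707, -0.0812, 0.057], [0.5489, -0.0405, 0.057], [0.5862, -0.1161, 0.057], [0.5018, -0.1603, 0.057]]
  sup [-95.9  38.3  57. ]
  sup [-7.8 41.2 57. ]
  sup [ -6.8 -43.1  57. ]
  sup [-102.   -46.5   57. ]
 cen [-50.4  -0.8  57. ]
(380, 130) [105.7  54.7  60. ]
(373, 247) [108.4 -54.4  60. ]
(145, 131) [-96.8  54.   60. ]
(143, 75) [-97.   99.9  50. ]
(372, 72) [ 97.6 102.   50. ]
```

Call:
play_rows(rows=[[[-4,-1,10,0,0],[0,0,18,0,0],[0,0,18,0,0],[0,0,18,0,0],[0,0,18,0,0],[0,0,18,0,0],[0,0,15,0,0],[0,0,10,0,0],[0,0,6,0,0],[0,0,0,0,0]]])

```text
t: 3.65
position: [0.5838, -0.0623, 0.0716]
ee_rot: [[-0.433, 0.901, -0.003], [0.901, 0.433, 0.001], [0.002, -0.002, -1.0]]
ft_force: [-0.7, 0.2, 0.2]
width: -0.004
```

```bash
python3 - <<'E'
from h import *
from rig import monitor, imaging
s=monitor.sense();print(s["t"],s["ft_force"],insup(s["position"]))
d=imaging.snapshot("scene");cv2.imwrite("pics/s2.png",cv2.resize(d["frame"][140:310,150:380,::-1],None,fx=3.4,fy=3.4,interpolation=2))
E
```

```text
3.65 [-0.65103326  0.15650631  0.16598907] [14.28778429  6.47399383 71.64189366]
```

View pics/s2.png

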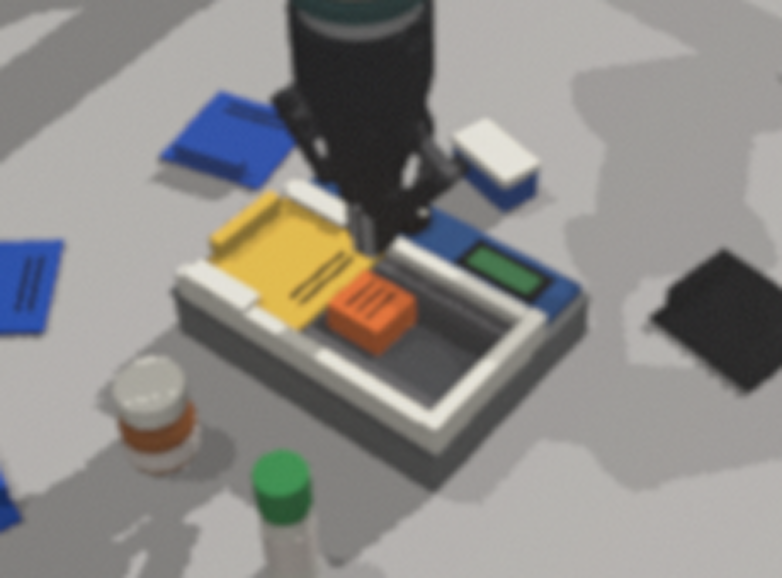

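The fingertip sits near the +y rail at crop pixel (375,248), not over the tab (372,300). I'll check this against the measured pose.

```bash
python3 - <<'E'
from h import *
from rig import monitor, imaging
s=monitor.sense();d=load("scene0")
print(s["ft_force"],s["position"],insup(s["position"]),s["q"],s["joint_vel"].round(3))
uv=(375/3.4+150,250/3.4+140);print("tip px",uv,"ray",insup(ray(d,uv,.0716)[0]), "proj TCP",proj(d,s["position"]))
for n in("top","wrist"):
    f=imaging.snapshot(n);cv2.imwrite(f"pics/{n}3.png",f["frame"][:,:,::-1])
    np.savez(f"pics/{n}3.npz",pos=s["position"],rot=s["ee_rot"],**f)
f=load("top3");cv2.imwrite("pics/top3c.png",cv2.resize(f["frame"][130:290,200:400,::-1],None,fx=3.7,fy=3.7,interpolation=2));print(proj(f,s["position"]))
E
```

```text
[-0.54615941 -0.38993618  0.14165261] [ 0.58469788 -0.06261088  0.07266766] [14.96895369  5.78960277 72.66766413] [-2.25089687e-01  3.95515532e-01  1.67096115e+00  2.01478394e-04
  1.07608889e+00 -6.73238106e-01] [-0.004 -0.014 -0.029 -0.001  0.004  0.002]
tip px (260.29411764705884, 213.52941176470588) ray [-1.53653391 26.91557652 71.6       ] proj TCP [[259.731314   222.48781855]]
[[292.52540339 203.420977  ]]
```

View pics/top3c.png

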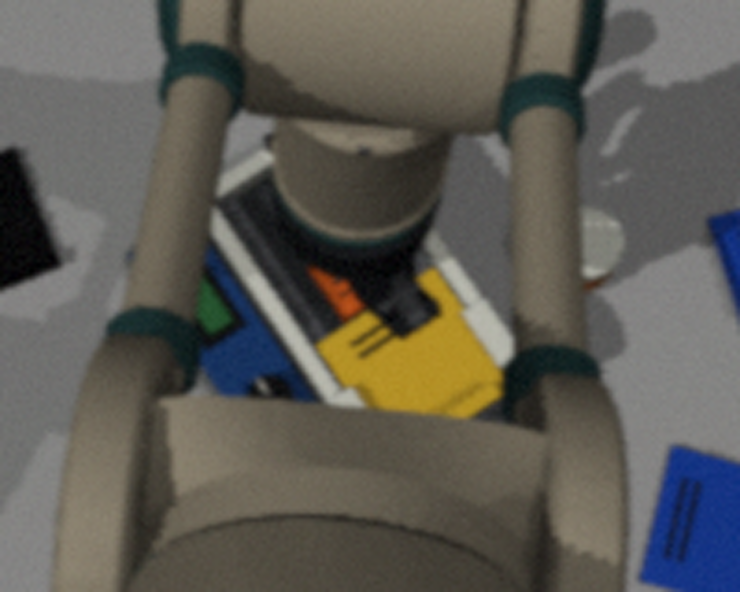

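View pics/wrist3.png

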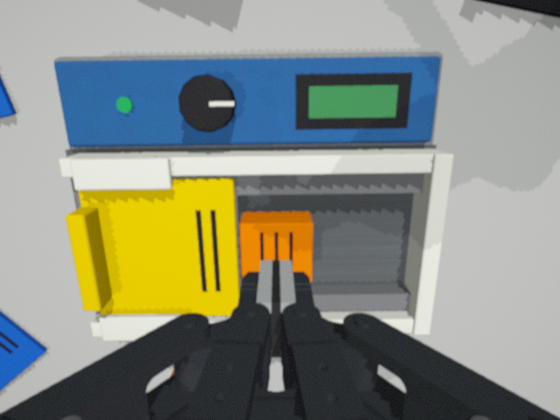

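```bash
python3 - <<'E'
from h import *
from rig import imaging
w=wcam(load("wrist3"));print("TCP in wrist",proj(w,w["pos"]))
cv2.imwrite("pics/w3c.png",cv2.resize(w["frame"][190:340,190:360,::-1],None,fx=4,fy=4,interpolation=2))
d=imaging.snapshot("scene");cv2.imwrite("pics/s3c.png",cv2.resize(d["frame"][170:255,220:310,::-1],None,fx=7,fy=7,interpolation=2))
print(proj(d,w["pos"]), [proj(d,w["pos"]-w["rot"][:,2]*k) for k in (.01,.02,.03)])
E
```

```text
TCP in wrist [[277.15626286 251.4750147 ]]
[[259.731314   222.48781855]] [array([[259.54238894, 219.04073832]]), array([[259.35040903, 215.53792   ]]), array([[259.15529957, 211.9780007 ]])]
```

View pics/w3c.png

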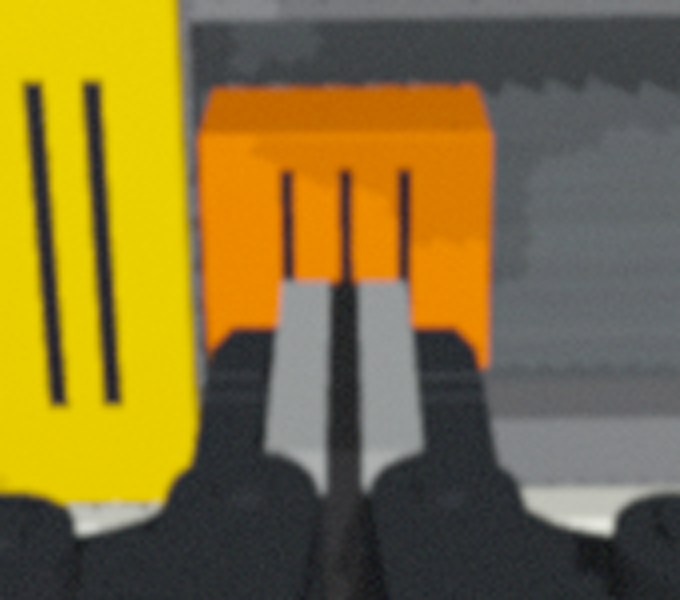

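View pics/s3c.png

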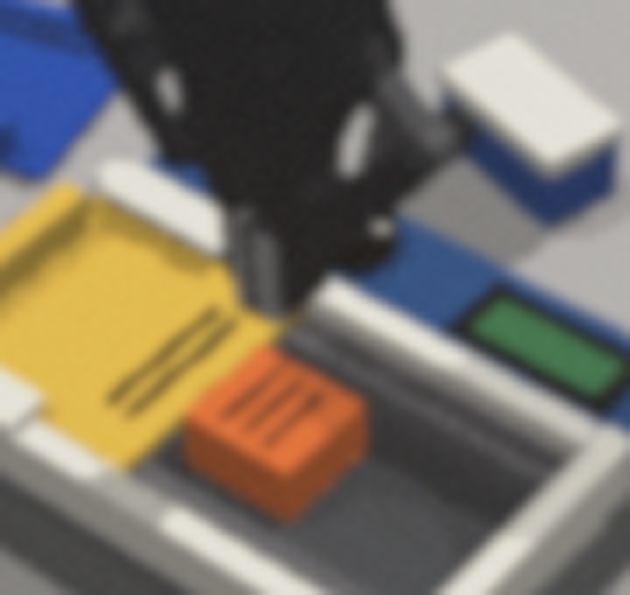

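Both views put the visible finger end about 20–35 mm short of the reported TCP along the tool axis. I'll settle it by touch: centre over the tab in y, then creep down and watch the force.

Call:
play_rows(rows=[[[-3,0,0,0,0],[-3,0,0,0,0],[0,0,2,0,0],[0,0,2,0,0],[0,0,2,0,0],[0,0,0,0,0]]])

```text
t: 4.35
position: [0.5873, -0.0685, 0.0664]
ee_rot: [[-0.432, 0.902, -0.001], [0.902, 0.432, 0.0], [0.001, -0.001, -1.0]]
ft_force: [0.1, -0.0, 0.0]
width: 0.0
```

```bash
cat > st.py <<'E'
from h import *
from rig import monitor
s=monitor.sense();print(s["t"],s["ft_force"].round(2),s["position"].round(4),insup(s["position"]).round(1),s["ee_rot"].round(3).tolist(),s["width"],s["effort"].round(1))
E
python3 st.py
```

```text
4.35 [ 0.08 -0.01  0.01] [ 0.5873 -0.0685  0.0664] [14.8 -0.7 66.4] [[-0.432, 0.902, -0.001], [0.902, 0.432, 0.0], [0.001, -0.001, -1.0]] 0.00048248444034303773 [ -0.1 -45.9 -21.1  -0.   -0.1  -0. ]
```

Call:
play_rows(rows=[[[0,0,2,0,0],[0,0,2,0,0],[0,0,2,0,0],[0,0,0,0,0]]])

```text
t: 4.68
position: [0.5874, -0.0685, 0.0605]
ee_rot: [[-0.432, 0.902, -0.001], [0.902, 0.432, 0.0], [0.001, -0.001, -1.0]]
ft_force: [0.2, 0.3, -0.1]
width: -0.0
```

```bash
python3 st.py
```

```text
4.6833 [ 0.19  0.28 -0.12] [ 0.5874 -0.0685  0.0605] [14.9 -0.7 60.5] [[-0.432, 0.902, -0.001], [0.902, 0.432, 0.0], [0.001, -0.001, -1.0]] -0.0003360419029823751 [ -0.  -45.9 -20.9   0.   -0.1  -0. ]
```

Call:
play_rows(rows=[[[0,0,2,0,0],[0,0,2,0,0],[0,0,2,0,0],[0,0,0,0,0]]])

```text
t: 5.02
position: [0.5875, -0.0685, 0.0545]
ee_rot: [[-0.432, 0.902, -0.001], [0.902, 0.432, 0.0], [0.001, -0.001, -1.0]]
ft_force: [-0.4, -0.8, 0.1]
width: 0.002
```

```bash
python3 st.py; python3 - <<'E'
from h import *
from rig import monitor, imaging
s=monitor.sense()
w=imaging.snapshot("wrist");np.savez("pics/w4.npz",pos=s["position"],rot=s["ee_rot"],**w)
d=imaging.snapshot("scene")
a=cv2.resize(w["frame"][190:320,200:360,::-1],None,fx=3.5,fy=3.5,interpolation=2)[:440,:390]
b=cv2.resize(d["frame"][180:254,225:292,::-1],None,fx=6,fy=6,interpolation=2)[:440,:400]
a=cv2.copyMakeBorder(a,0,440-a.shape[0],0,0,0);b=cv2.copyMakeBorder(b,0,440-b.shape[0],0,0,0);cv2.imwrite("pics/m4.png",np.hstack([a,b]))
E
```

```text
5.0167 [-0.36 -0.77  0.09] [ 0.5875 -0.0685  0.0545] [14.9 -0.8 54.5] [[-0.432, 0.902, -0.001], [0.902, 0.432, 0.0], [0.001, -0.001, -1.0]] 0.001961948324514413 [ -0.  -46.  -20.7   0.   -0.1   0. ]
```

View pics/m4.png

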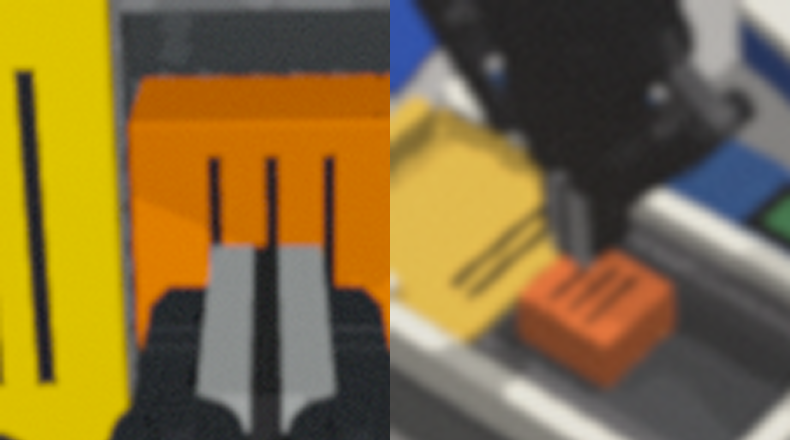

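The tip is still above the tab at reported z 54.5 mm, and it is heading for the tab's centre. I'll keep creeping down.

Call:
play_rows(rows=[[[0,0,2,0,0],[0,0,2,0,0],[0,0,2,0,0],[0,0,0,0,0]]])

```text
t: 5.45
position: [0.5874, -0.0685, 0.0485]
ee_rot: [[-0.432, 0.902, -0.001], [0.902, 0.432, 0.0], [0.001, -0.001, -1.0]]
ft_force: [-0.7, 0.3, -0.4]
width: 0.001
```

Call:
play_rows(rows=[[[0,0,2,0,0],[0,0,2,0,0],[0,0,0,0,0]]])

```text
t: 5.7
position: [0.5875, -0.0685, 0.0445]
ee_rot: [[-0.432, 0.902, -0.001], [0.902, 0.432, 0.0], [0.001, -0.001, -1.0]]
ft_force: [0.2, -0.4, -0.4]
width: -0.002
```

Call:
play_rows(rows=[[[0,0,2,0,0],[0,0,2,0,0],[0,0,0,0,0]]])

```text
t: 5.95
position: [0.5875, -0.0686, 0.0406]
ee_rot: [[-0.432, 0.902, -0.001], [0.902, 0.432, 0.0], [0.0, -0.001, -1.0]]
ft_force: [0.6, 0.3, 0.0]
width: -0.001
```

```bash
cat > look.py <<'E'
import sys
from h import *
from rig import monitor, imaging
n=sys.argv[1]
s=monitor.sense();print(s["t"],s["ft_force"].round(2),insup(s["position"]).round(1))
w=imaging.snapshot("wrist");np.savez(f"pics/w{n}.npz",pos=s["position"],rot=s["ee_rot"],**w)
d=imaging.snapshot("scene");np.savez(f"pics/s{n}.npz",**d)
a=cv2.resize(w["frame"][:,:,::-1],None,fx=.75,fy=.75,interpolation=3)[:315,:400]
b=cv2.resize(d["frame"][165:271,200:320,::-1],None,fx=3.3,fy=3.3,interpolation=2)[:350,:396]
H=350
a=cv2.copyMakeBorder(a,0,H-a.shape[0],0,0,0);b=cv2.copyMakeBorder(b,0,H-b.shape[0],0,0,0);cv2.imwrite(f"pics/m{n}.png",np.hstack([a,b]))
E
python3 look.py 5
```

```text
5.95 [0.65 0.28 0.03] [14.9 -0.8 40.6]
```

View pics/m5.png

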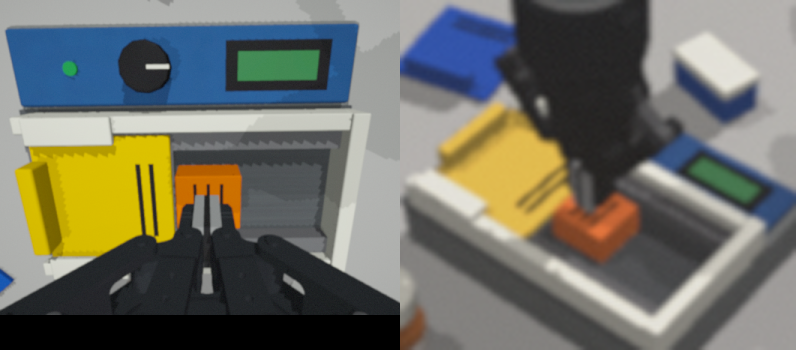

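The tip is now just above the tab's middle, at scene crop (585,212). Continuing.

Call:
play_rows(rows=[[[0,0,1.5,0,0],[0,0,1.5,0,0],[0,0,0,0,0]]])

```text
t: 6.3
position: [0.5876, -0.0686, 0.0377]
ee_rot: [[-0.432, 0.902, -0.0], [0.902, 0.432, 0.0], [0.0, -0.0, -1.0]]
ft_force: [0.1, 0.4, 0.4]
width: -0.001
```

Call:
play_rows(rows=[[[0,0,1.5,0,0],[0,0,1.5,0,0],[0,0,0,0,0]]])

```text
t: 6.55
position: [0.5877, -0.0686, 0.0347]
ee_rot: [[-0.432, 0.902, -0.0], [0.902, 0.432, 0.0], [0.0, -0.0, -1.0]]
ft_force: [0.0, 0.3, -0.4]
width: -0.0
```

Call:
play_rows(rows=[[[0,0,1.5,0,0],[0,0,1.5,0,0],[0,0,0,0,0]]])

```text
t: 6.8
position: [0.5879, -0.0686, 0.0323]
ee_rot: [[-0.432, 0.902, 0.0], [0.902, 0.432, -0.0], [-0.0, 0.0, -1.0]]
ft_force: [-0.1, 0.5, 3.4]
width: -0.0
```

Contact at a reported z of about 33 mm, so the real finger end is about 29 mm above the reported TCP. Now I press.

Call:
play_rows(rows=[[[0,0,1.2,0,0],[0,0,1.2,0,0],[0,0,1.2,0,0],[0,0,1.2,0,0],[0,0,1.2,0,0],[0,0,0,0,0]]])

```text
t: 7.3
position: [0.5879, -0.0686, 0.0261]
ee_rot: [[-0.432, 0.902, 0.0], [0.902, 0.432, 0.0], [-0.0, 0.0, -1.0]]
ft_force: [0.1, -0.1, 4.2]
width: 0.001
```

Call:
play_rows(rows=[[[0,0,1.2,0,0],[0,0,1.2,0,0],[0,0,1.2,0,0],[0,0,0,0,0]]])

```text
t: 7.63
position: [0.5879, -0.0686, 0.0224]
ee_rot: [[-0.432, 0.902, 0.0], [0.902, 0.432, 0.0], [-0.0, 0.0, -1.0]]
ft_force: [-0.5, 0.1, 2.7]
width: 0.001
```

Call:
play_rows(rows=[[[0,0,1,0,0],[0,0,1,0,0],[0,0,0,0,0]]])

```text
t: 7.88
position: [0.5879, -0.0686, 0.0217]
ee_rot: [[-0.432, 0.902, 0.001], [0.902, 0.432, -0.0], [-0.0, 0.0, -1.0]]
ft_force: [-2.9, 0.6, 11.0]
width: 0.002
```

Call:
play_rows(rows=[[[0,0,0.8,0,0],[0,0,0,0,0]]])

```text
t: 8.05
position: [0.5879, -0.0686, 0.0216]
ee_rot: [[-0.432, 0.902, 0.001], [0.902, 0.432, -0.0], [-0.001, 0.001, -1.0]]
ft_force: [-4.4, 1.1, 16.4]
width: -0.001
```

```bash
python3 look.py 6
```

```text
8.05 [-4.38  1.15 16.43] [15.3 -1.  21.6]
```

View pics/m6.png

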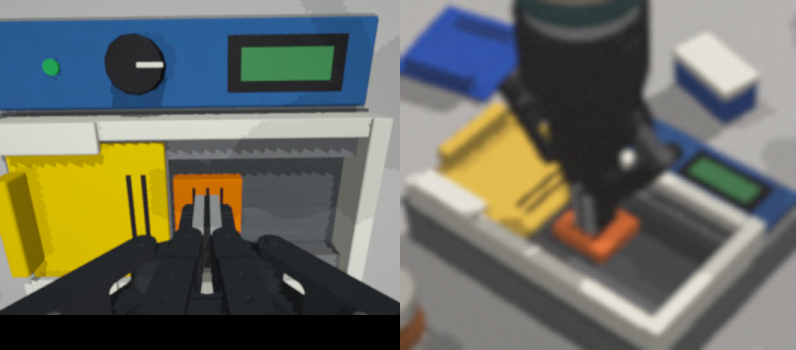

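The tab is fully in: the force rises to 16 N with no further motion, and it now looks low at crop (597,228). The true tip is at reported z + 27.4 mm. Next I retreat up and move behind the ridge.

Call:
play_rows(rows=[[[0,0,-6,0,0],[0,0,-15,0,0],[0,0,-20,0,0],[0,0,-20,0,0],[0,0,-8,0,0],[0,-15,0,0,0],[0,-25,0,0,0],[0,-25,0,0,0],[0,-25,0,0,0],[0,-25,0,0,0],[0,-20,0,0,0],[0,0,0,0,0]]])

```text
t: 9.15
position: [0.4617, -0.1272, 0.0875]
ee_rot: [[-0.431, 0.903, -0.005], [0.903, 0.431, 0.001], [0.003, -0.004, -1.0]]
ft_force: [-0.7, -0.4, -0.6]
width: 0.0
```

```bash
python3 look.py 7;python3 - <<'E'
from h import *
d=wcam(load("w7"))
m=masks(d,(60,100,420,330))["orange"]
c=max(cv2.findContours(m,0,1)[0],key=cv2.contourArea);b=cv2.boundingRect(c);print(b)
for z in(.049,.062): print(z,[insup(p).round(1).tolist() for p in ray(d,[(b[0],b[1]),(b[0]+b[2],b[1]),(b[0],b[1]+b[3]),(b[0]+b[2],b[1]+b[3])],z)])
E
```

```text
9.15 [-0.71 -0.36 -0.62] [-123.9    0.7   87.5]Traceback (most recent call last):
  File "<stdin>", line 4, in <module>
ValueError: max() iterable argument is empty
```

View pics/m7.png

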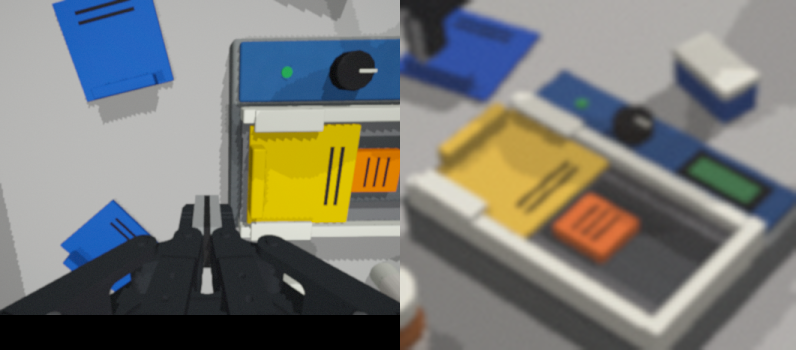

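The tab sits flush and stays in, and the cover is still seated. The finger is behind the ridge, so I descend to a true tip height of about 58 mm.

Call:
play_rows(rows=[[[0,0,10,0,0],[0,0,15,0,0],[0,0,15,0,0],[0,0,10,0,0],[0,0,6,0,0],[0,0,0,0,0]]])

```text
t: 9.75
position: [0.4662, -0.1263, 0.0312]
ee_rot: [[-0.433, 0.901, -0.002], [0.901, 0.433, 0.001], [0.002, -0.001, -1.0]]
ft_force: [-0.1, 1.6, 0.7]
width: -0.001
```

```bash
python3 look.py 8
```

```text
9.75 [-0.06  1.61  0.74] [-119.4   -0.5   31.2]
```

View pics/m8.png

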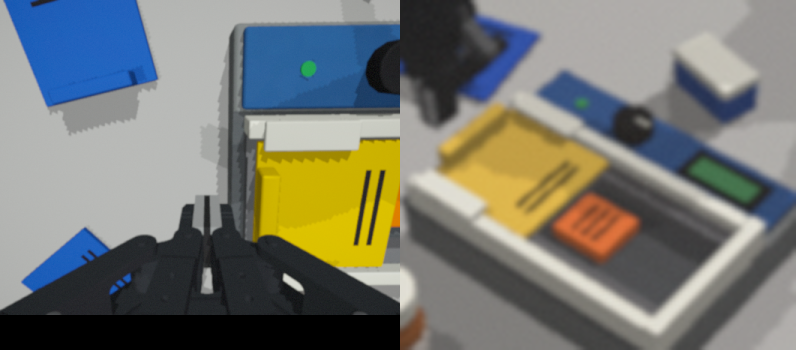

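Call:
play_rows(rows=[[[0,3,0,0,0],[0,3,0,0,0],[0,3,0,0,0],[0,3,0,0,0],[0,3,0,0,0],[0,0,0,0,0]]])

```text
t: 10.35
position: [0.4804, -0.1204, 0.0328]
ee_rot: [[-0.433, 0.902, 0.001], [0.902, 0.433, -0.0], [-0.001, 0.001, -1.0]]
ft_force: [-1.2, -0.1, 1.0]
width: 0.002
```

Call:
play_rows(rows=[[[0,3,0,0,0],[0,3,0,0,0],[0,3,0,0,0],[0,3,0,0,0],[0,3,0,0,0],[0,0,0,0,0]]])

```text
t: 10.85
position: [0.494, -0.1138, 0.0326]
ee_rot: [[-0.432, 0.902, 0.001], [0.902, 0.432, 0.0], [-0.0, 0.001, -1.0]]
ft_force: [-0.7, -1.0, -0.2]
width: 0.002
```

```bash
python3 look.py 9
```

```text
10.85 [-0.71 -0.99 -0.22] [-89.   -1.2  32.6]
```

View pics/m9.png

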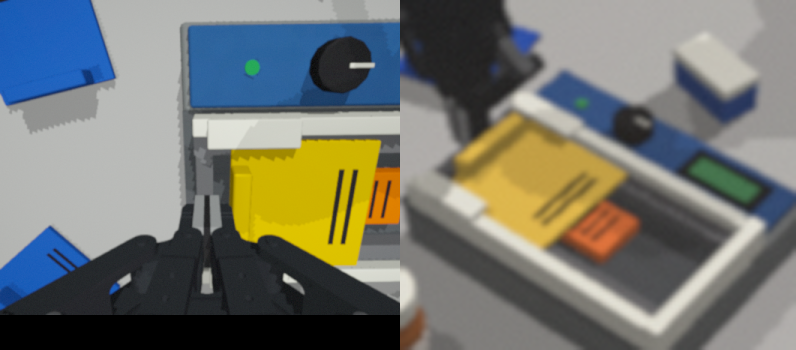

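The cover is sliding: it's about 15 mm off the seat, over the pressed tab and flat. I'll continue.

Call:
play_rows(rows=[[[0,4,0.5,0,0],[0,4,0.5,0,0],[0,4,0.5,0,0],[0,4,0,0,0],[0,4,0,0,0],[0,4,0,0,0],[0,4,0,0,0],[0,4,0,0,0],[0,3,0,0,0],[0,0,0,0,0]]])

```text
t: 11.78
position: [0.5256, -0.0986, 0.0311]
ee_rot: [[-0.433, 0.902, 0.001], [0.902, 0.433, 0.0], [-0.0, 0.001, -1.0]]
ft_force: [-0.7, 0.4, 0.7]
width: 0.004
```

```bash
python3 look.py 10
```

```text
11.7833 [-0.72  0.43  0.67] [-53.9  -1.2  31.1]
```

View pics/m10.png

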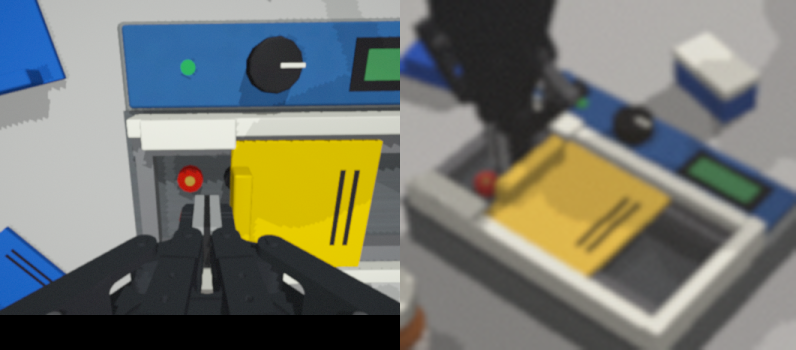

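The cover is halfway, with the first red and black sockets emerging. I'll push another 34 mm or so.

Call:
play_rows(rows=[[[0,4,0,0,0],[0,4,0,0,0],[0,4,0,0,0],[0,4,0,0,0],[0,4,0,0,0],[0,4,0,0,0],[0,4,0,0,0],[0,3,0,0,0],[0,2,0,0,0],[0,0,0,0,0]]])

```text
t: 12.72
position: [0.5551, -0.0844, 0.0311]
ee_rot: [[-0.432, 0.902, 0.001], [0.902, 0.432, 0.0], [-0.0, 0.001, -1.0]]
ft_force: [0.7, 0.0, 0.0]
width: -0.003
```

```bash
python3 look.py 11; python3 - <<'E'
from h import *
d=load("s11");m=masks(d,(190,180,330,280))["yellow"]
w=wcam(load("w11"));mw=masks(w,(280,170,560,350))["yellow"]
for n,D,M in(("s",d,m),("w",w,mw)):
    c=max(cv2.findContours(M,0,1)[0],key=cv2.contourArea);a=cv2.approxPolyDP(c,4,True)[:,0]
    print(n,[(p.tolist(),insup(q).round(1).tolist()) for p,q in zip(a,ray(D,a,.057))])
E
```

```text
12.7167 [0.69 0.05 0.04] [-21.2  -1.   31.1]
s [([257, 214], [-16.0, 32.4, 57.0]), ([239, 236], [-3.7, -37.8, 57.0]), ([270, 255], [76.8, -37.1, 57.0]), ([292, 232], [73.6, 37.1, 57.0])]
w [([509, 188], [75.6, 39.1, 57.0]), ([309, 188], [-8.0, 39.1, 57.0]), ([307, 274], [-7.8, -0.7, 57.0]), ([321, 317], [-0.7, -23.1, 57.0]), ([342, 323], [9.4, -26.4, 57.0]), ([347, 315], [11.5, -22.0, 57.0]), ([364, 313], [19.4, -20.9, 57.0]), ([433, 349], [54.3, -41.0, 57.0]), ([478, 349], [76.1, -41.0, 57.0])]
```

View pics/m11.png

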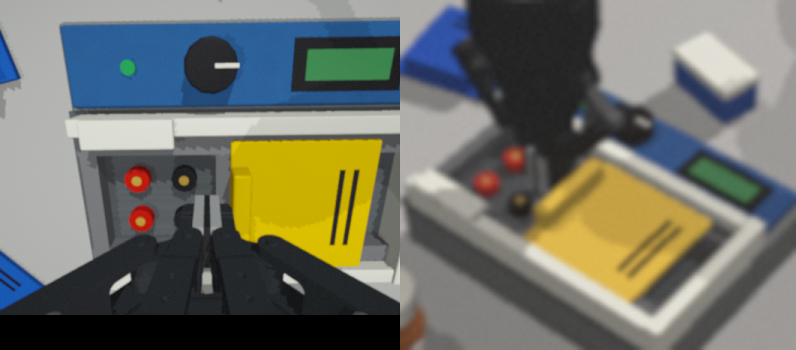

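Cover's front edge is at x≈76, so its centre is at about +34 mm, well inside 12.5–60. I back off, rise, and verify.

Call:
play_rows(rows=[[[0,-4,0,0,0],[0,-6,0,0,0],[0,-4,0,0,0],[0,0,-8,0,0],[0,0,-20,0,0],[0,0,-30,0,0],[0,0,-30,0,0],[0,-20,-30,0,0],[0,-25,-20,0,0],[0,-25,0,0,0],[0,-20,0,0,0],[0,0,0,0,0]]])

```text
t: 13.82
position: [0.4572, -0.1304, 0.1703]
ee_rot: [[-0.43, 0.903, -0.001], [0.903, 0.43, -0.001], [-0.001, -0.001, -1.0]]
ft_force: [-0.6, -0.1, -0.7]
width: -0.001
```

```bash
python3 look.py 12; python3 - <<'E'
from h import *
d=load("s12");w=wcam(load("w12"))
for n,D,b in(("s",d,(190,180,330,280)),("w",w,(200,100,560,330))):
    M=masks(D,b)["yellow"]
    c=max(cv2.findContours(M,0,1)[0],key=cv2.contourArea);a=cv2.approxPolyDP(c,4,True)[:,0]
    print(n,[(p.tolist(),insup(q).round(1).tolist()) for p,q in zip(a,ray(D,a,.057))])
e=load("scene0");df=cv2.absdiff(d["frame"],e["frame"]).max(2)
def cen(D,lo,hi,box):
    h=cv2.cvtColor(D["frame"],cv2.COLOR_RGB2HSV);x0,y0,x1,y1=box;m=cv2.inRange(h,lo,hi)[y0:y1,x0:x1];M=cv2.moments(m,True);return (M["m10"]/M["m00"]+x0,M["m01"]/M["m00"]+y0)
for nm,lo,hi,b in(("glue",(55,120,40),(80,255,255),(220,265,250,300)),("jar",(3,100,40),(15,255,255),(180,245,212,285)),("box",(100,120,30),(125,255,255),(282,175,312,203))): print(nm,cen(e,lo,hi,b),cen(d,lo,hi,b))
cv2.imwrite("pics/s12f.png",d["frame"][130:330,130:400,::-1].repeat(2,0).repeat(2,1))
E
```

```text
13.8167 [-0.64 -0.07 -0.69] [-129.3   -0.3  170.3]
s [([257, 214], [-16.0, 32.4, 57.0]), ([239, 236], [-3.7, -37.8, 57.0]), ([270, 255], [76.8, -37.1, 57.0]), ([293, 232], [75.2, 38.3, 57.0])]
w [([536, 147], [75.5, 39.1, 57.0]), ([429, 148], [-8.9, 38.5, 57.0]), ([419, 245], [-7.1, -44.3, 57.0]), ([516, 243], [75.8, -42.6, 57.0])]
glue (232.35622317596565, 282.15021459227466) (232.43859649122808, 282.21491228070175)
jar (196.74015748031496, 267.5275590551181) (196.74015748031496, 267.5275590551181)
box (295.83529411764704, 194.56470588235294) (295.7922077922078, 194.5194805194805)
```

View pics/m12.png

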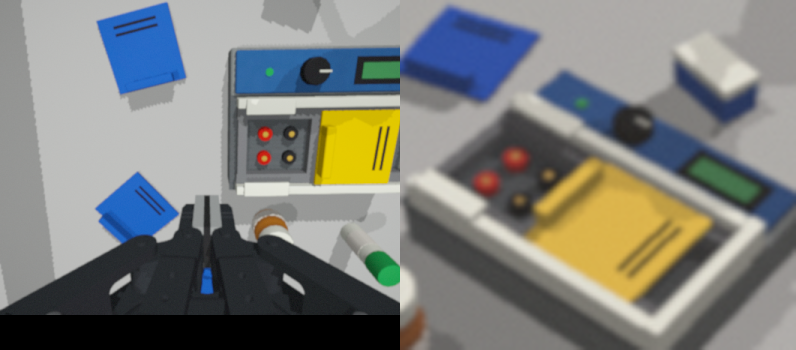

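View pics/s12f.png

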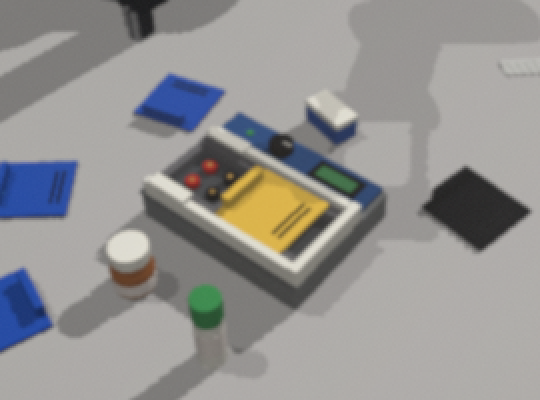

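All four sockets (red and black, wrist crop (264–292, 133–158)) are open, the cover lies flat, and the bystanders' pixel centres haven't moved. The arm is clear, so I hand in.

```bash
python3 -c "
from rig import hand_in
print(hand_in())"
```

```text
the job is handed in; nothing more can be done
None
```

The job is done and handed in at about 14 s of the 40 s allowed; `hand_in()` gives no verdict. I pressed the orange tab in with the shut fingertip until it hit its hard stop. I then pushed the yellow cover by the rear of its ridge, along the rails and over the tab, and backed the arm off.

**Last checks**
- **Tab:** the force rose to about 16 N with no further travel. It looked flush before the push and is now hidden under the cover.
- **Cover:** both views put its front edge at about x = 76 mm, so its centre is at about +34 mm in the supply's frame (allowed 12.5–60 mm). Its y is within about 2 mm of centre, and it looks flat and at rest.
- **Sockets:** all four are visible and uncovered.
- **Bystanders:** glue stick, slide box and jar moved less than 0.1 px in the scene camera.
- **Arm:** clear of everything, with the force reading down to noise.

**One disagreement:** the reported TCP did not match the real end of the fingers. Contact with the tab showed the real tip about 27 mm higher than reported, and the camera views agreed roughly (20–35 mm). I used the touch-based offset for all heights from then on.

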